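Refit the hot plate's scale ring and control knob in a paper-marbling studio

ROBOT

A 6-joint arm with a two-finger parallel gripper is mounted at the origin on the work surface. World frame = base frame: x ahead of the robot, y to its left, z up, the work surface at z = 0. Lengths are in m, angles in rad, forces in N, time in s.
With the tool pointing down it reaches from about 0.35 to 1 m from the base axis. Payload 7.1 kg.
Tool frame: the origin (TCP) lies between the finger pads; the fingertips stand 22 mm ahead of it and the grasp point (between the pads) lies 3 mm ahead of it; x points along the fingers, y is the direction in which the jaws open and shut, and the axes are right-handed (so a half turn about x gives the same grasp; the last joint's range is limited). The gripper opens to 85 mm and grips with 20 to 120 N. Pads are 22 mm wide; open, the fingers measure 114 mm over their backs; the gripper's body (76 mm by 85 mm) begins 54 mm behind the grasp point. The pads swing forward as they close: fully open they stand 13 mm farther back than shut.
Start: joints at [-1.216, 0.423, 1.63, -0, 1.089, -0.019], TCP at [0.228, -0.582, 0.253] pointing down, gripper open.
Joint ranges: [-3, 3], [-0.9, 2.11], [0.09, 2.58], [-1.31, 4.45], [0.11, 2.69], [-2.54, 2.54]. Speed limits (rad/s): [2.39, 2.39, 3.01, 3.14, 3.14, 3.14].

INTERFACE

Orientations are given as a rotation vector (axis times angle).
In Python, from rig import manip gives the robot as it stands. The module is installed in compiled form; this text tells all that it offers. Calls block until the motion is done:
- manip.move_to(position, orientation): joint-space move of the TCP to a pose.
- manip.servo_line(position, orientation=None, rate=0.15): straight line of the TCP; orientation=None keeps the orientation; rate is the mean speed in m/s.
- manip.set_joints(angles): joint-space move.
- manip.command_gripper(opening, f_grip=None): finger opening in m; f_grip is the grip in N (None keeps the last); returns when the fingers have stopped.
- manip.hold(seconds).
- manip.solve_ik(position, orientation): joint angles nearest the present ones, or None.
- manip.camera(name): name is "scene" or "top" or "wrist"; returns a dict with "image" (420x560x3 uint8, red, green, blue), "fx", "fy", "cx", "cy" (pixels), "cam_to_world" (4x4, takes a point from camera to world coordinates); the wrist camera has in their place "mount" (4x4, takes a point from camera to tool coordinates, whose origin is the TCP and whose axes are the tool frame's). Camera axes: x right, y down, z forward; pixel columns grow to the right and rows downward; lengths in m; the calibration is good to about 2 mm. A picture is of the moment at which its call begins: read the wrist's pose just before it. There is no depth.
A pose or a line that the arm cannot do raises manip.IKError and nothing moves.
- manip.sign_off(): hands the job in, once; it reports no verdict.
Readings, each from a call of its own:
- manip.get_time(): time.
- manip.get_joint_positions(): joint angles.
- manip.get_joint_vel(): joint speeds.
- manip.get_tau(): joint torques, N m.
- manip.get_position(): TCP position.
- manip.get_ee_rot(): TCP orientation.
- manip.get_contact_force(): force on the tool from outside, world axes, zero at the start.
- manip.get_torque(): the same for the moment, N m.
- manip.get_width(): finger opening in m.
Only numpy, scipy, OpenCV 4.12 (cv2) and the standard library are available. Lean on these libraries where they do the work, as an engineer would, in place of code of your own. Each camera call takes 0.05 s, during which the arm holds its last target. There are 200 camera calls.

TASK

Put the control of the hot plate back together: lay the loose metal scale ring over the shaft so that it sits flat on the panel around the boss, and let go of it. Then turn the black knob until its bore matches the flat on the shaft, push it fully home and press knob and shaft all the way in against the spring. Finish while still holding the knob pressed in: do not let go or let it come back up; leave everything else on the table where it is.

Things in the scene. Friction and masses are not known exactly. Their poses are not given: they have to be found in the camera images.
- hob: Portable hot plate, fixed: white box 300 (its x) by 240 mm, flat aluminium top 70 mm above the table. Origin: centre of its underside. The strip of the top on its -x side (towards the robot) is the control panel with a bare shaft; behind it a round plate carries a small steel pan, rim 125 mm above the table, no nearer than 80 mm to the shaft axis (plate: 65 mm).
- hob_seat (a point): Point on the panel top (70 mm above the table) on the shaft's axis, 100 mm to the -x side of the hot plate's centre; axes as the hot plate's. Around it stands a fixed round black boss 26 mm across, 8 mm high, top edge bevelled, through which the shaft comes up.
- shaft_tip (a point): Centre of the top end of the upright steel D-shaft, 36 mm above the panel when not pressed; z up. Shaft 14 mm across with one flat side 4 mm from the axis, facing this frame's +x; the last 3 mm taper to 10 mm across; a short black line on the end runs at right angles to the flat. The shaft cannot turn; its yaw differs from run to run and from the hot plate's.
- shaft (a joint): How far the shaft is pushed down into the hot plate, m: 0 free, 0.008 fully in. Spring: about 3.6 N starts it, 8.4 N holds it fully in; it comes back up when let go.
- knob: Black knob, loose, upright on the table, 60 g. Origin: centre of its underside, z up. Twelve-sided skirt 44 mm across, 20 mm high; on it a small nose at +x, 6 mm wide, reaching 31 mm from the axis. Below, a D-bore 16 mm deep, 16 mm across, its flat 5 mm from the axis on the nose (+x) side: nose and shaft flat must face the same way.
- knob_top (a point): Centre of the top of the knob's grip bar, 46 mm above its underside; axes as the knob's. Bar along x: 40 mm long, 12 mm wide (y), 26 mm high above the skirt; a white line on top points to the nose. Pushed home, the bore's end rests on the shaft tip, knob underside 20 mm above the panel; pressed fully in, 12 mm (2 mm clear of the ring).
- scale_ring: Plain aluminium scale ring, loose, flat on the table, 50 g: twelve-sided, 56 mm over its flats (one pair of flats faces along its x axis, the next each 30 degrees), 30 mm hole, 10 mm high, black tick marks on top. Origin: centre of its underside, z up. It goes over the shaft and around the boss, flat on the panel, before the knob.
- ink_jar: Bystander: small brown glass jar with black cap, 52 mm across, 55 mm high. Leave it where it is.
- water_glass: Bystander: open clear glass, 76 mm across, 75 mm high. Leave it where it is.
- tape_roll: Bystander: roll of paper tape lying flat, 96 mm across, 72 mm hole, 24 mm high. Leave it where it is.
- jar_lid: Bystander: loose steel jar lid, 68 mm across, 12 mm high. Leave it where it is.
- brush: Bystander: paint brush about 200 mm long lying flat. Leave it where it is.
- paint_jar: Bystander: glass jar with white cap and paper band, 60 mm across, 70 mm high. Leave it where it is.
- sponge_roller: Bystander: cork roller lying flat, 36 mm across, 100 mm long. Leave it where it is.
Not all that is in view belongs to the job. Leave any orange or purple look-alike of the scale_ring alone.

How it is judged:
By the outcome, as a careful person would: the job done as asked, in the order asked, and still so for the second after the job is handed in, while the arm keeps its last pose, push and grip.
It also fails if it takes over 61 s, if anything falls off the work surface, if the arm or the gripper's body presses on something with over 40 N, if the wrist force passes 120 N, or if a joint passes its speed limit or range.

## Working session

There is one attempt and no reset: what is moved stays moved. The work goes in short steps, each a Python script; the robot and the scene stay as the last script left them, time stands still between calls to the robot, and variables do not carry over. Pictures are saved under pics/ and viewed, about 8 in all and at most 12, crops included, and the job is handed in when it is done.

```bash
mkdir -p pics; python3 - <<'E'
from rig import manip
import cv2,pickle,numpy as np
d={}
for n in("scene","top"):
    c=manip.camera(n);d[n]=c;cv2.imwrite(f"pics/{n}0.png",c["image"][...,::-1])
    print(n,c["fx"],c["fy"],c["cx"],c["cy"]);print(np.round(c["cam_to_world"],3))
d["p"]=manip.get_position();d["r"]=manip.get_ee_rot();d["w"]=manip.camera("wrist");print(d["w"]["mount"],d["w"]["fx"])
print(d["p"],d["r"],manip.get_time())
pickle.dump(d,open("d0.pkl","wb"))
E
```

```text
scene 530.86707612776 530.86707612776 273.7352501553798 212.1462491495213
[[ 0.828  0.316 -0.463  1.179]
 [ 0.561 -0.461  0.688 -0.984]
 [ 0.004 -0.829 -0.559  0.848]
 [ 0.     0.     0.     1.   ]]
top 445.4100819426158 445.4100819426158 278.045163701954 208.8081108520575
[[ 0.016 -0.99   0.139  0.381]
 [-0.999 -0.02  -0.025 -0.021]
 [ 0.027 -0.139 -0.99   1.407]
 [ 0.     0.     0.     1.   ]]
[[ 9.83248087e-04 -2.68356917e-01  9.63319053e-01 -1.20642443e-01]
 [ 9.99999038e-01 -6.78669890e-04 -1.20974759e-03 -1.00970014e-03]
 [ 9.78419769e-04  9.63319316e-01  2.68355991e-01 -6.74671551e-02]
 [ 0.00000000e+00  0.00000000e+00  0.00000000e+00  1.00000000e+00]] 312.54246482207145
[ 0.22807696 -0.58142687  0.25262742] [ 2.01743669  0.38288505 -2.01791961] 0.15
```

View pics/top0.png

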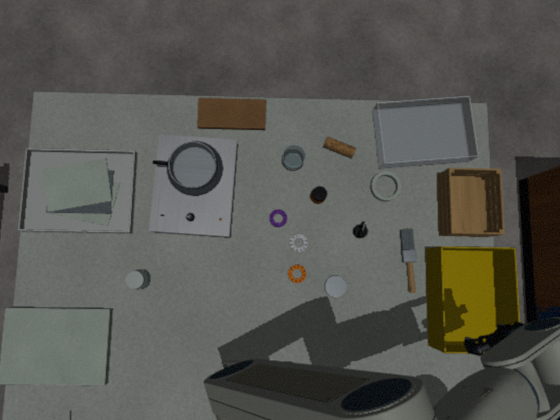

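View pics/scene0.png

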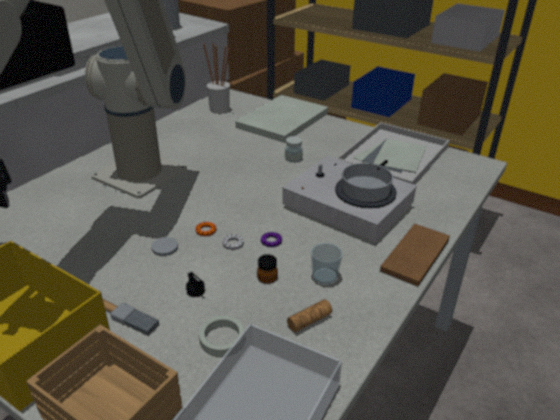

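The top view shows the ring near (298,242), knob (361,230) and shaft (190,217). In the scene view they are near (233,242), (195,286) and (320,171). I'll triangulate roughly, then take closer wrist views.

```bash
cat > h.py <<'E'
from rig import manip
import cv2,pickle,numpy as np
from scipy.spatial.transform import Rotation as R
def ori(a):  # tool down, jaw axis y at yaw a
    y=np.array([np.cos(a),np.sin(a),0]);x=np.array([0,0,-1.]);return R.from_matrix(np.c_[x,y,np.cross(x,y)]).as_rotvec()
def ray(c,uv):
    M=c["cam_to_world"];d=M[:3,:3]@np.array([(uv[0]-c["cx"])/c["fx"],(uv[1]-c["cy"])/c["fy"],1.]);return M[:3,3],d/np.linalg.norm(d)
def plane(c,uv,z):
    o,d=ray(c,uv);return o+d*(z-o[2])/d[2]
def proj(c,P):
    M=c["cam_to_world"];p=M[:3,:3].T@(np.asarray(P)-M[:3,3]);return np.array([p[0]/p[2]*c["fx"]+c["cx"],p[1]/p[2]*c["fy"]+c["cy"]])
def tri(obs):
    A=np.zeros((3,3));b=np.zeros(3);rs=[ray(*o) for o in obs]
    for o,d in rs: P=np.eye(3)-np.outer(d,d);A+=P;b+=P@o
    X=np.linalg.solve(A,b);return X,[np.linalg.norm(np.cross(d,X-o)) for o,d in rs]
def wrist(name=None):
    p=manip.get_position();r=manip.get_ee_rot();c=manip.camera("wrist")
    T=np.eye(4);T[:3,:3]=R.from_rotvec(r).as_matrix();T[:3,3]=p;c["cam_to_world"]=T@c["mount"]
    if name: cv2.imwrite(f"pics/{name}.png",c["image"][...,::-1]);pickle.dump(c,open(f"{name}.pkl","wb"))
    return c
def st(): print("t",round(manip.get_time(),2),"p",np.round(manip.get_position(),4),"F",np.round(manip.get_contact_force(),1),"w",round(manip.get_width(),4))
E
python3 - <<'E'
from h import *
d=pickle.load(open("d0.pkl","rb"));t,s=d["top"],d["scene"]
print("y",R.from_rotvec(d["r"]).as_matrix())
for n,a,b in(("ring",(298,242),(233,242)),("knob",(361,230),(195,286)),("shaft",(190,217),(320,171)),("ink",(319,194),(267,268)),("purple",(278,217),(271,239)),("orange",(297,273),(206,228))):
    X,e=tri([(t,a),(s,b)]);print(n,np.round(X,3),np.round(e,4),np.round(plane(t,a,0.01),3))
for y in (.25,.3,-.05,-.2):print(manip.solve_ik([.45,y,.3],ori(-1.57)),)
E
```

```text
y [[-4.75219191e-04  3.65136413e-01 -9.30953906e-01]
 [ 1.24738408e-03 -9.30953070e-01 -3.65136722e-01]
 [-9.99999109e-01 -1.33477706e-03 -1.30585832e-05]]
ring [ 0.472 -0.121  0.004] [0.002 0.002] [ 0.473 -0.12   0.01 ]
knob [ 0.513 -0.318  0.017] [0.0013 0.0013] [ 0.515 -0.319  0.01 ]
shaft [0.537 0.209 0.084] [0.0003 0.0003] [0.546 0.221 0.01 ]
ink [ 0.623 -0.184  0.03 ] [0.0013 0.0013] [ 0.628 -0.185  0.01 ]
purple [ 0.55  -0.057  0.007] [0.0025 0.0025] [ 0.551 -0.056  0.01 ]
orange [ 0.376 -0.118  0.008] [0.0008 0.0008] [ 0.377 -0.117  0.01 ]
[ 4.83979842e-01  2.04876202e-01  1.82594242e+00 -4.44089210e-16
  1.11077403e+00  2.05397984e+00]
[ 5.65997720e-01  2.45773829e-01  1.77224306e+00 -4.44089210e-16
  1.12357577e+00  2.13599772e+00]
[-1.36942951e-01  1.04718891e-01  1.94799732e+00 -4.44089210e-16
  1.08887644e+00  1.43305705e+00]
[-4.42391921e-01  1.69324646e-01  1.87083212e+00 -4.44089210e-16
  1.10143589e+00  1.12760808e+00]
```

```bash
python3 - <<'E'
from h import *
o=ori(0.)
for n,ps in(("kn",[(.545,-.318,.17),(.475,-.318,.17)]),("sh",[(.505,.209,.22),(.565,.209,.22)]),("ri",[(.505,-.121,.14),(.44,-.121,.14)])):
    for i,p in enumerate(ps):
        manip.move_to(p,o); wrist(f"{n}{i}")
    st()
ims=[cv2.imread(f"pics/{n}.png")[:,:] for n in("kn0","kn1","sh0","sh1","ri0","ri1")]
g=np.vstack([np.hstack([cv2.resize(m,(400,300),interpolation=cv2.INTER_AREA) for m in ims[2*i:2*i+2]]) for i in range(2)])
cv2.imwrite("pics/m1.png",g);cv2.imwrite("pics/m2.png",ims[4])
E
```

```text
t 2.18 p [ 0.4749 -0.3192  0.1706] F [-0.   0.4 -0.2] w 0.0856
t 4.55 p [0.565  0.208  0.2194] F [-0.6  0.   0.1] w 0.0857
t 6.32 p [ 0.4409 -0.1206  0.1405] F [0.1 0.  0.7] w 0.0853
```

View pics/m1.png

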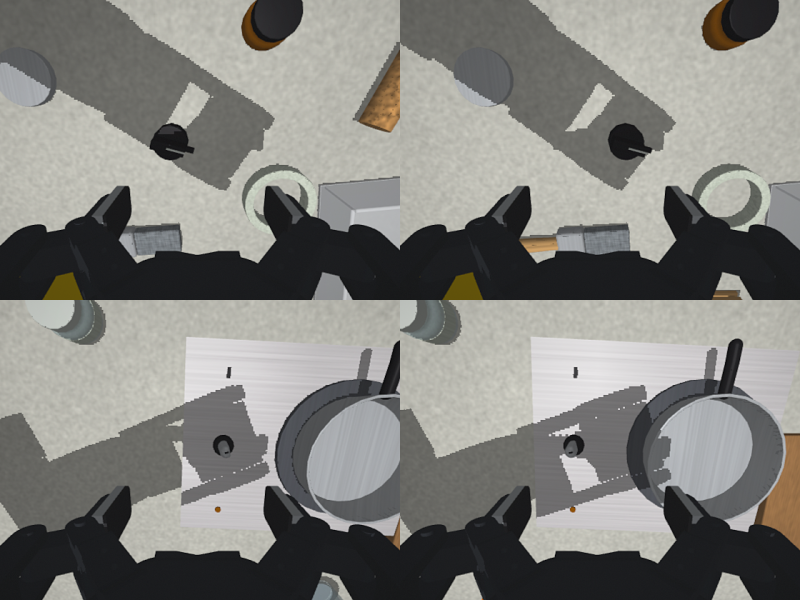

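View pics/m2.png

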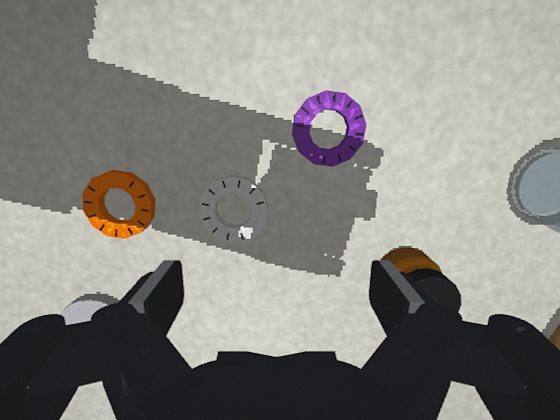

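The wrist views show the knob near (238,199) in kn0, with its line pointing right and slightly down. The shaft is near (312,205) in sh0, and the ring near (234,208) in ri0, in shadow. I'll view enlarged, contrast-stretched crops.

```bash
python3 - <<'E'
from h import *
rows=[]
for n,c0,c1,g in(("kn",(240,198),(880-560,198),2.5),("sh",(312,203),(243,203),1.6),("ri",(234,208),None,1.5)):
    cs=[pickle.load(open(f"{n}{i}.pkl","rb")) for i in(0,1)]
    if c1 is None:
        P=plane(cs[0],c0,.005);c1=proj(cs[1],P).round().astype(int);print(P,c1)
    r=[]
    for c,p in zip(cs,(c0,c1)):
        m=c["image"][p[1]-40:p[1]+40,p[0]-53:p[0]+53,::-1].astype(float)
        m=np.clip(255*(m/255)**(1/g),0,255).astype(np.uint8); print(n,"origin",p[0]-53,p[1]-40)
        r.append(cv2.resize(m,None,fx=3.7,fy=2.5*1.48,interpolation=cv2.INTER_NEAREST)[:, :392])
    rows.append(np.hstack(r))
im=np.vstack(rows)
im=cv2.resize(im,None,fx=600/im.shape[0],fy=600/im.shape[0]);print(im.shape,3.7*600/888)
cv2.imwrite("pics/m3.png",im)
E
```

```text
kn origin 187 158
kn origin 267 158
sh origin 259 163
sh origin 190 163
[ 0.46912749 -0.11988636  0.005     ] [312 208]
ri origin 181 168
ri origin 259 168
(600, 530, 3) 2.5
```

View pics/m3.png

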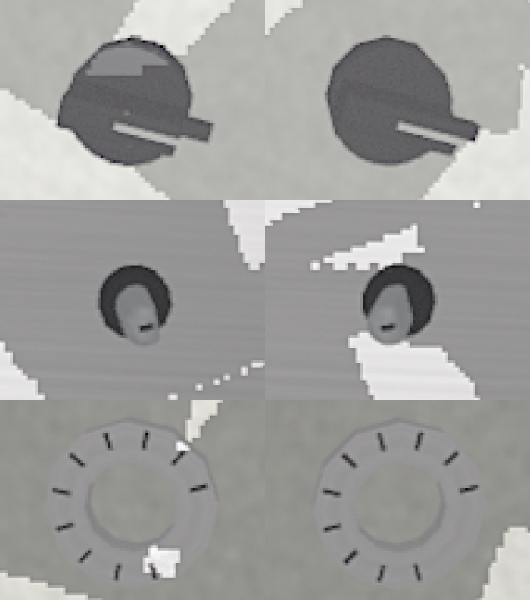

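```bash
python3 - <<'E'
from h import *
k=[pickle.load(open(f"kn{i}.pkl","rb")) for i in(0,1)];r=[pickle.load(open(f"ri{i}.pkl","rb")) for i in(0,1)]
o0=np.array([187,158]);o1=np.array([267-106,158])
f=lambda p,o:np.array(p)/2.5+o
pts={"lineS":((113,125),(397,125)),"lineE":((173,150),(455,150)),"nose":((212,130),(479,130)),"skirt":((125,101),(390,101))}
for n,(a,b) in pts.items():
    X,e=tri([(k[0],f(a,o0)),(k[1],f(b,o1))]);print(n,X.round(4),np.round(e,4),"plane",[plane(c,f(p,o),{"l":.046,"n":.02,"s":.018}[n[0]])[:2].round(4) for c,p,o in zip(k,(a,b),(o0,o1))])
# ring: hue mask on neutral colour, ellipse fits
cen=[]
for c,p in zip(r,((234,208),(312,208))):
    m=c["image"].astype(int);s=np.zeros(m.shape[:2],np.uint8)
    d=m[...,0]-m[...,2]
    w=slice(p[1]-45,p[1]+45),slice(p[0]-45,p[0]+45)
    print("d ring",d[p[1],p[0]-26],"bg",d[p[1],p[0]])
    s[w]=((d[w]<(d[p[1],p[0]-26]+d[p[1],p[0]])/2)*255)
    s=cv2.morphologyEx(s,cv2.MORPH_CLOSE,np.ones((3,3)));s=cv2.morphologyEx(s,cv2.MORPH_OPEN,np.ones((3,3)))
    cs,_=cv2.findContours(s,cv2.RETR_EXTERNAL,cv2.CHAIN_APPROX_NONE);q=max(cs,key=cv2.contourArea)
    e=cv2.fitEllipse(cv2.convexHull(q));cen.append(e[0]);print(e)
    P=np.array([plane(c,x[0],.006)[:2] for x in q]);C=plane(c,e[0],.006)[:2];P-=C
    A=np.arctan2(P[:,1],P[:,0]);rr=np.hypot(*P.T);F=np.mean((rr-rr.mean())*np.exp(-12j*A));print("centre",C,"r",rr.mean(),"F12",abs(F),"corner deg",-np.degrees(np.angle(F))/12*1)
X,e=tri(list(zip(r,cen)));print("ring tri",X,e)
E
python3 - <<'E'
import sys;sys.path.insert(0,'.')
import os;os.chdir('.')
from h import *
o=ori(0.)
manip.move_to((.520,.180,.17),o);manip.move_to((.525,.180,.142),o);wrist("sc0");manip.servo_line((.555,.180,.142));wrist("sc1");st()
r=[]
for i in(0,1):
    c=pickle.load(open(f"sc{i}.pkl","rb"));p=proj(c,[.537,.209,.09]).round().astype(int);print("origin",p-[50,60])
    m=c["image"][p[1]-60:p[1]+60,p[0]-50:p[0]+50,::-1];m=np.clip(255*(m/255.)**(1/1.6),0,255).astype(np.uint8)
    r.append(cv2.resize(m,None,fx=4,fy=4,interpolation=cv2.INTER_NEAREST))
cv2.imwrite("pics/m4.png",np.hstack(r))
E
```

```text
lineS [ 0.5082 -0.3155  0.0465] [0.0001 0.0001] plane [array([ 0.5081, -0.3155]), array([ 0.5082, -0.3158])]
lineE [ 0.5274 -0.3241  0.0464] [0.0002 0.0002] plane [array([ 0.5274, -0.324 ]), array([ 0.5275, -0.3244])]
nose [ 0.5399 -0.3228  0.0263] [0.0002 0.0002] plane [array([ 0.5398, -0.3244]), array([ 0.5415, -0.3247])]
skirt [ 0.5091 -0.3135  0.021 ] [0.0001 0.0001] plane [array([ 0.5087, -0.3141]), array([ 0.5095, -0.3144])]
d ring 1 bg 7
((233.309326171875, 208.47572326660156), (67.89962768554688, 69.39108276367188), 101.91487121582031)
centre [ 0.46866775 -0.1200356 ] r 0.029025712194645763 F12 0.00017818989772103194 corner deg 1.1075306877085902
d ring 1 bg 6
((312.0225524902344, 208.9303741455078), (68.30094146728516, 68.8481216430664), 87.59893798828125)
centre [ 0.46893241 -0.12020806] r 0.029004772784167226 F12 0.00016711664101058706 corner deg 1.2344341719216758
ring tri [ 0.4688087  -0.11984673  0.0070233 ] [np.float64(8.253541701817772e-05), np.float64(8.253541701817887e-05)]
t 8.21 p [0.5546 0.1797 0.1425] F [-0.  -0.  -0.8] w 0.0853
origin [251 135]
origin [195 137]
```

View pics/m4.png

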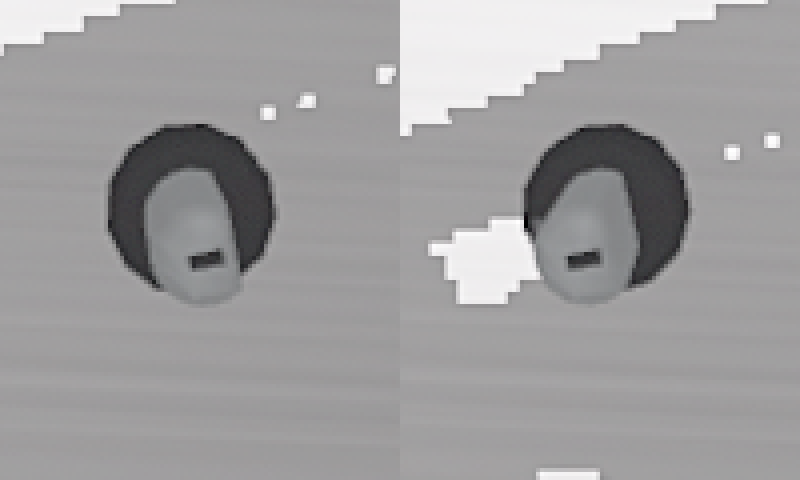

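Flat and end line face image right and slightly up, so shaft yaw is about +12°. The boss is centred near (192,207) in crop 0 and (206,207) in crop 1. The ring's flats lie at about 16°+30k. Next I'll locate the shaft and grasp the ring.

```bash
python3 - <<'E'
from h import *
c=[pickle.load(open(f"sc{i}.pkl","rb")) for i in(0,1)]
O=[np.array([251,135]),np.array([195-100,137])]
for n,a,b in(("boss",(191.5,207),(606.5,207)),("line",(206,259.5),(584,260)),("L0",(190,263),(568,264)),("L1",(222,255.5),(600,255.5)),("tipbottom",(200,305),(588,305))):
    X,e=tri([(c[0],np.array(a)/4+O[0]),(c[1],np.array(b)/4+O[1])]);print(n,X.round(4),np.round(e,4),[plane(q,np.array(p)/4+o,.078 if n=="boss" else .106)[:2].round(4) for q,p,o in zip(c,(a,b),O)])
a=np.radians(106-180)
manip.command_gripper(.068,40)
manip.move_to((.4688,-.120,.08),ori(a))
manip.servo_line((.4688,-.120,.032),rate=.1)
f0=manip.get_contact_force()[2];st()
z=.032
while z>.010:
    z-=.002;manip.servo_line((.4688,-.120,z),rate=.05)
    if manip.get_contact_force()[2]-f0>4: break
print("z",z);st()
wrist("rg0")
cv2.imwrite("pics/rg0.png",cv2.imread("pics/rg0.png")[:420])
E
```

```text
boss [0.5366 0.2105 0.0749] [0. 0.] [array([0.5364, 0.2111]), array([0.5369, 0.2111])]
line [0.5364 0.2097 0.1057] [0. 0.] [array([0.5364, 0.2098]), array([0.5364, 0.2097])]
L0 [0.5344 0.2093 0.106 ] [0.0001 0.0001] [array([0.5344, 0.2094]), array([0.5344, 0.2092])]
L1 [0.5385 0.2102 0.1054] [0. 0.] [array([0.5384, 0.2103]), array([0.5385, 0.2103])]
tipbottom [0.5362 0.2022 0.1006] [0.0001 0.0001] [array([0.5357, 0.2038]), array([0.5368, 0.2037])]
t 10.38 p [ 0.469  -0.1197  0.032 ] F [-0.5 -0.1 -0.4] w 0.0679
z 0.013999999999999986
t 12.62 p [ 0.469  -0.12    0.0148] F [-2.6  0.8 13.4] w 0.068
```

View pics/rg0.png

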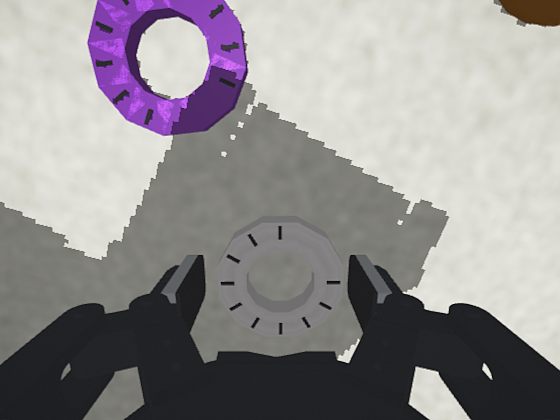

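The ring is centred between the fingers with its flats square to the jaws (centre near (281,280)). The fingertips touch the table at TCP z≈0.015. Next: grasp and carry.

```bash
python3 - <<'E'
from h import *
a=np.radians(106-180)
manip.servo_line((.4688,-.120,.0185),rate=.1)
manip.command_gripper(.040,40);st()
manip.servo_line((.4688,-.120,.16),rate=.25);st()
manip.move_to((.5365,.2100,.16),ori(a));manip.hold(.2);st()
f0=manip.get_contact_force()[2]
manip.servo_line((.5365,.2100,.105),rate=.12);st()
z=.105
while z>.084:
    z-=.002;manip.servo_line((.5365,.2100,z),rate=.04)
    f=np.array(manip.get_contact_force());print(round(z,4),np.round(f,1))
    if f[2]-f0>5: break
st();wrist("pl0")
E
```

```text
t 13.21 p [ 0.4688 -0.12    0.0187] F [-1.1  0.   7.5] w 0.0546
t 13.93 p [ 0.4681 -0.1198  0.1591] F [-1.5 -0.2 -0.3] w 0.0545
t 15.4 p [0.5367 0.2088 0.16  ] F [ 0.3  0.8 -0.5] w 0.0547
t 16.01 p [0.5367 0.21   0.1051] F [-0.5 -0.3  0.2] w 0.0548
0.103 [ 0.6 -0.7  0.7]
0.101 [ 0.1 -0.6  0.2]
0.099 [-0.4  0.4 -0.6]
0.097 [-0.6 -0.  -0.9]
0.095 [-0.1 -0.3 -0.7]
0.093 [-0.3  0.2 -0.7]
0.091 [-0.3  0.3 -1.2]
0.089 [ 0.2 -0.5 -0. ]
0.087 [-5.6 -2.4 17. ]
t 18.26 p [0.5366 0.21   0.0887] F [-5.6 -2.4 17. ] w 0.0546
```

View pics/pl0.png

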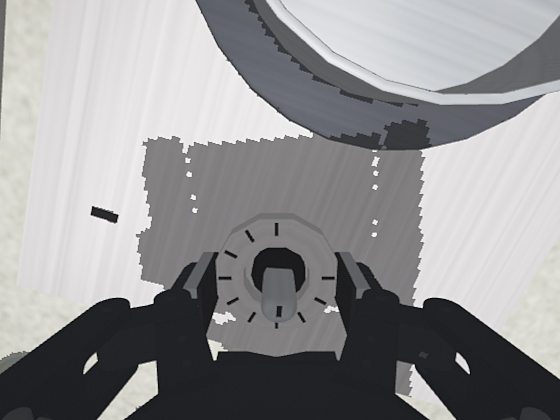

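The ring contacts at TCP z≈0.0887, as predicted for lying flat, with the boss inside its hole. Next: release it and take a closer look at the knob.

```bash
python3 - <<'E'
from h import *
manip.servo_line((.5365,.2100,.089),rate=.05)
manip.command_gripper(.066);manip.servo_line((.5365,.2100,.16),rate=.2);w=wrist("rel");st()
manip.move_to((.5091,-.3157,.12),ori(np.radians(-112)));manip.hold(.1);st();c=wrist("kg")
a=cv2.imread("pics/rel.png");b=cv2.imread("pics/kg.png")
f=lambda m:np.clip(255*(m/255.)**(1/2),0,255).astype(np.uint8)
p=proj(w,[.5365,.21,.08]).round().astype(int);q=proj(c,[.5091,-.3157,.03]).round().astype(int)
p[1]=min(p[1],360);q[1]=min(q[1],360);print(p-[66,60],q-[66,60])
C=lambda m,p:cv2.resize(f(m[p[1]-60:p[1]+60,p[0]-66:p[0]+66]),None,fx=3,fy=3,interpolation=cv2.INTER_NEAREST)
cv2.imwrite("pics/m5.png",np.hstack([C(a,p),C(b,q)]))
E
```

```text
t 19.39 p [0.5359 0.2098 0.1592] F [-1.   0.1 -0.2] w 0.0663
t 21.4 p [ 0.5097 -0.3148  0.1201] F [ 0.2  1.2 -0.4] w 0.0662
[212 167] [212 162]
```

View pics/m5.png

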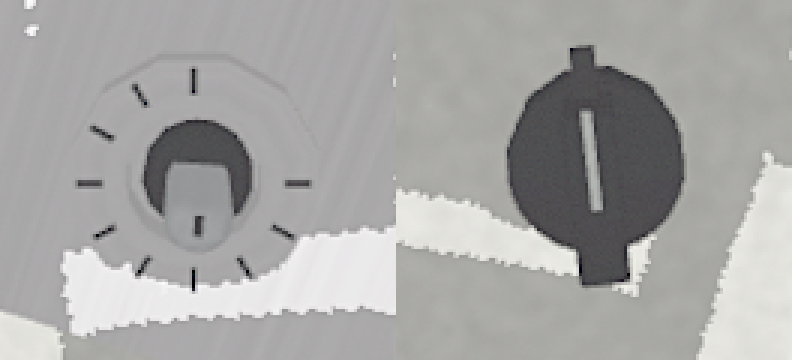

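The released ring lies flat and centred on the boss. The knob's line runs (586,110)–(598,210) in the crop, about 7° off my guess. Next I'll recompute and grasp.

```bash
python3 - <<'E'
from h import *
c=pickle.load(open("kg.pkl","rb"))
T,B,N=[plane(c,((x-396)/3+212,y/3+162),z) for x,y,z in((586,110,.046),(598,210,.046),(582,47,.02))]
d=T-B;yaw=np.arctan2(d[1],d[0]);C=T-.020*d/np.linalg.norm(d)
print(T,B,N,np.degrees(yaw),np.linalg.norm(d),"C from bar end",C, "nose dist/yaw",np.linalg.norm((N-C)[:2]),np.degrees(np.arctan2(*(N-C)[[1,0]])))
S=plane(c,((596-396)/3+212,157/3+162),.018);print("skirt",S)
E
```

```text
[ 0.52942488 -0.32157024  0.046     ] [ 0.50752054 -0.31556567  0.046     ] [ 0.53834796 -0.32406752  0.02      ] -15.329742551835755 0.022712438419988542 C from bar end [ 0.51013647 -0.31628276  0.046     ] nose dist/yaw 0.029265858394488434 -15.426462748123567
skirt [ 0.5113309  -0.31683894  0.018     ]
```

```bash
python3 - <<'E'
from h import *
o=ori(np.radians(-105.4));x,y=.5098,-.3158
manip.command_gripper(.036)
manip.move_to((x,y,.085),o)
manip.servo_line((x,y,.0445),rate=.08);st()
manip.command_gripper(.004,60);st()
manip.servo_line((x,y,.12),rate=.2);st();wrist("kh")
m=cv2.imread("pics/kh.png")[180:420,140:420];cv2.imwrite("pics/kh2.png",cv2.resize(np.clip(255*(m/255.)**.5,0,255).astype(np.uint8),None,fx=2,fy=2,interpolation=cv2.INTER_NEAREST))
E
```

```text
t 22.77 p [ 0.5097 -0.3158  0.0442] F [-0.  -0.9 -0.9] w 0.0359
t 23.11 p [ 0.5102 -0.3161  0.0451] F [-0.7  0.4  2.2] w 0.0109
t 23.63 p [ 0.5095 -0.3156  0.1198] F [-0.2  0.6 -0.9] w 0.0105
```

View pics/kh2.png

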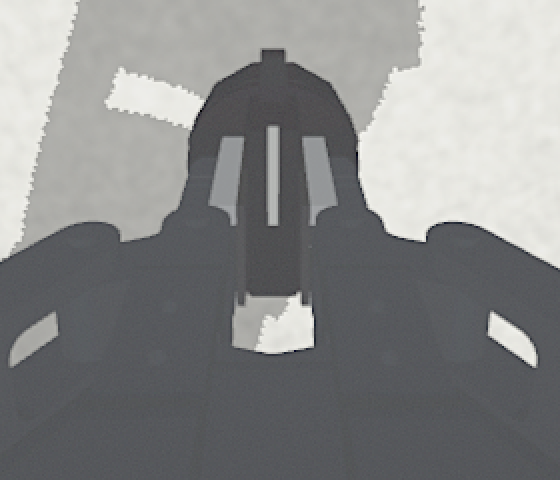

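The knob is held square to the jaws: the line is vertical at column 273 of the crop, and the near bar end is at row 296. I'll work out the offset along the bar, then insert.

```bash
python3 - <<'E'
from h import *
c=pickle.load(open("kh.pkl","rb"))
Tw=c["cam_to_world"]@np.linalg.inv(c["mount"]);Ti=np.linalg.inv(Tw)
for n,u,v,k in(("lineT",273,125,.046),("lineB",273,225,.046),("barnear",273,296,.046),("nose",273,49,.02),("nose0",273,49,.0)):
    P=plane(c,(u/2+140,v/2+180),Tw[2,3]-.0447+k);print(n,(Ti@np.append(P,1))[:3].round(4))
E
```

```text
lineT [-0.0013 -0.0005 -0.0204]
lineB [-0.0013 -0.0005  0.0024]
barnear [-0.0013 -0.0005  0.02  ]
nose [ 0.0247 -0.0005 -0.0297]
nose0 [ 0.0447 -0.0005 -0.0246]
```

```bash
python3 - <<'E'
from h import *
o=ori(np.radians(12.4-90));x,y=.5365,.2100
manip.servo_line((.5098,-.3158,.18),rate=.3)
manip.move_to((x,y,.18),o);manip.hold(.2);st()
manip.servo_line((x,y,.156),rate=.1);f0=np.array(manip.get_contact_force())
z=.156
while z>.1351:
    z-=.002;manip.servo_line((x,y,z),rate=.05)
    f=np.array(manip.get_contact_force())-f0;print(round(z,4),np.round(f,1),np.round(manip.get_position()[2],4))
    if f[2]>9: break
st()
E
```

```text
t 26.14 p [0.5368 0.2093 0.18  ] F [ 0.6  1.8 -0.8] w 0.0105
0.154 [-1.3 -0.8  0.4] 0.1543
0.152 [-0.2  0.4 -0.7] 0.152
0.15 [-1.7 -0.9 -1.3] 0.1498
0.148 [-2.1 -0.4 -0.5] 0.1478
0.146 [-1.3 -0.3 -1. ] 0.1458
0.144 [-1.4  0.2 -0.9] 0.1439
0.142 [-0.9 -0.4  0.4] 0.1418
0.14 [-1.  -1.1 -0.7] 0.1399
0.138 [-0.6 -0.1 -0.1] 0.1378
0.136 [-0.6 -0.4 -0.1] 0.1358
0.134 [-1.4 -0.4  3.8] 0.1343
t 29.28 p [0.5368 0.2101 0.1343] F [-0.5 -0.1  3.7] w 0.0106
```

Bore entered freely and bottomed at about 0.1345 as predicted. Now pressing it in.

```bash
python3 - <<'E'
from h import *
x,y=.5365,.2100;z=.134
while z>.1215:
    z-=.001;manip.servo_line((x,y,z),rate=.03);manip.hold(.05)
    f=np.array(manip.get_contact_force());print(round(z,4),np.round(f,1),np.round(manip.get_position()[2],4))
    if f[2]>20: break
manip.hold(.5);st();wrist("fin");c=manip.camera("scene");cv2.imwrite("pics/fs.png",c["image"][...,::-1])
m=cv2.imread("pics/fs.png")[110:230,250:430];cv2.imwrite("pics/fs2.png",np.hstack([cv2.resize(m,(450,300)),cv2.resize(cv2.imread("pics/fin.png"),(350,300))]))
E
```

```text
0.133 [-0.3 -0.3  3.1] 0.1332
0.132 [-0.1  1.   4.7] 0.1321
0.131 [1.3 0.6 4.7] 0.1311
0.13 [0.  0.2 6.3] 0.1301
0.129 [0.6 0.8 5.2] 0.1292
0.128 [0.9 0.8 6.1] 0.1283
0.127 [0.7 0.7 6.7] 0.1273
0.126 [-2.  -0.3 11.4] 0.1269
0.125 [-3.7 -1.4 20.2] 0.1267
t 32.48 p [0.5369 0.2102 0.1267] F [-2.9 -1.8 20.3] w 0.0111
```

View pics/fs2.png

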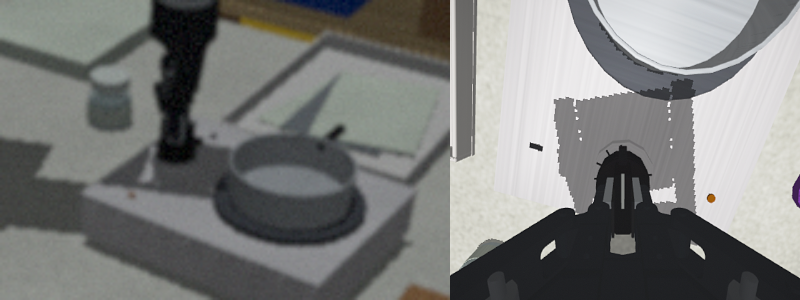

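```bash
python3 -c "
from h import *
st();manip.sign_off()"
```

```text
t 32.58 p [0.5369 0.2102 0.1267] F [-3.9 -1.8 19.9] w 0.0105
the job is handed in; nothing more can be done
```

The control is back together and handed in at 32.6 s, with the gripper still holding the knob pressed in.

- **Ring:** it touched down at the height expected for lying flat on the panel. After I let go, a picture showed it flat and centred around the boss.
- **Knob:** I turned it to the shaft's flat, measured at about 12° yaw. It slid on without resistance and met the shaft tip at the expected height.
- **Press:** the push resistance rose gradually from about 3 to 7 N over about 8 mm. It then met a hard stop at TCP z 0.1267, where 0.1267 was expected for fully in. The arm was holding it there with about 20 N at hand-in.

**Disagreements in the checks:**
- My first knob yaw from the white line (-24°) differed from the nose (-16°). A closer view gave -15.4°, which I used.
- The boss position differed from the shaft's end mark by about 1 mm.
- The spring readings were 1 to 2 N below the stated values. The readings wander by about 1 N.

I did not take a closing picture of the bystanders. No unexpected contact showed in the force readings I took.

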